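# Refilled spice jars into the rack, in the order of the store jars

### The arm

A 6-joint arm with a two-finger parallel gripper is mounted at the origin on the work surface. World frame = base frame: x ahead of the robot, y to its left, z up, the work surface at z = 0. Lengths are in m, angles in rad, forces in N, time in s.
With the tool pointing down it reaches from about 0.2 to 0.875 m from the base axis. Payload 3.4 kg.
Tool frame: the origin (TCP) lies between the finger pads; the fingertips stand 25 mm ahead of it and the grasp point (between the pads) lies 6 mm ahead of it (r.nose_length is the z of the fingertips in the tool frame, in m); z points along the fingers, y is the line along which they close (so a half turn about z gives the same grasp; the last joint's range is limited). The gripper opens to 94 mm and grips with 3 to 60 N. Pads are 16 mm wide; open, the fingers measure 119 mm over their backs; the gripper's body (75 mm by 177 mm) begins 78 mm behind the grasp point.
Start: joints at [-0.121, 0.276, 1.505, -0, 1.361, -0.121], TCP at [0.575, -0, 0.23] pointing down, gripper open.
Joint ranges: [-2.89, 2.89], [-0.75, 2.08], [0.22, 2.7], [-1.18, 4.32], [0.11, 2.71], [-2.7, 2.7]. Speed limits (rad/s): [2.57, 2.57, 3.14, 3.14, 3.14, 3.14].

### API

Orientations are given as a unit quaternion [w, x, y, z].
In Python, from plant import r, gripper_to, inverse_kinematics, vision, models, telemetry gives the robot as it stands. Calls block until the motion is done:
- r.move_to(position, orientation): joint-space move of the TCP to a pose.
- r.move_l(position, rot=None, vel=0.15, guard=None): straight line of the TCP; rot=None keeps the orientation; vel is the mean speed in m/s. With guard (N) it stops when the force on the tool has changed by that much, and returns True; else False.
- r.movej(angles): joint-space move.
- gripper_to(opening, f_grip=None): finger opening in m; f_grip is the grip in N (None keeps the last); returns when the fingers have stopped.
- r.hold(seconds).
- inverse_kinematics(position, orientation): joint angles nearest the present ones, or None.
- vision.snapshot(name): name is "scene" or "side" or "wrist"; returns the picture (480x640x3 uint8, red, green, blue); there is no depth.
- vision.get_calibration(name): a dict with "fx", "fy", "cx", "cy" (pixels), "position" and "orientation" of the camera in the world. Camera axes: x right, y down, z forward; pixel columns grow to the right and rows downward; lengths in m; the calibration is good to about 2 mm. A picture is of the moment at which its call begins: read the wrist's pose just before it. get_calibration takes no time and is no camera call; for the wrist camera it gives the pose at the moment of the call.
A pose or a line that the arm cannot do raises r.PlanningError and nothing moves.
- r.sign_off(): hands the job in; it is judged then, once.
Trained networks look in the newest picture that a camera, given by its name, has taken for a name from the list of things; names that differ only in an ending like _2 or _b are one class to them, and where a whole thing is asked for, a point or a joint stands for the part that bears it (a point fixed in the world has none). Each returns a list of dicts, best first, with "score" (0 to 1); they miss things now and then, are a little off and sometimes report something else, mostly with a low value. They report only what shows in the picture. A call takes as long as a camera call.
- models.boxes_of(thing, camera): "at" ([x, y, z] in m, in world coordinates, good to about 4 mm: the middle of the surface that is visible of it).
- models.regions_of(thing, camera): "pixels" (480x640 bool, what is visible of it).
- models.mark_of(thing, camera): "at" ([x, y, z] in m, in world coordinates, good to about 4 mm: a listed point, or the origin of a listed thing).
Readings, each from a call of its own:
- telemetry.current_t(): time.
- telemetry.current_joints(): joint angles.
- telemetry.current_dq(): joint speeds.
- telemetry.current_joint_efforts(): joint torques, N m.
- telemetry.current_ee_pos(): TCP position.
- telemetry.current_tool_rot(): TCP orientation.
- telemetry.current_wrist_force(): force on the tool from outside, world axes, zero at the start.
- telemetry.current_torque(): the same for the moment, N m.
- telemetry.current_opening(): finger opening in m.
- telemetry.current_finger_force(): force on a finger pad.
Only numpy, scipy, OpenCV 4.12 (cv2) and the standard library are available. Lean on these libraries where they do the work, as an engineer would, in place of code of your own. Each camera call takes 0.05 s, during which the arm holds its last target. There are 200 camera calls.

### The job

The four small spice jars have just been refilled and stand in the steel drainer; move them into the dark wooden spice rack, one jar to each compartment, so that from left to right their cap colours come in the same order as the lid colours of the big blue store jars on the ledge. Keep the jars upright and set each one down on the compartment floor without dropping it, and leave the store jars standing where they are.

Things in the scene. Friction and masses are not known exactly. Their poses are not given: they have to be found in the camera images.
- rack: Dark wooden spice rack, fixed, empty at first, before or beyond the drainer; 86 (own x) by 314 mm (own y), yaw within 0.15 rad, own y to the robot's left. Origin: centre of underside. Four compartments, centres at own y +112.5, +37.5, -37.5, -112.5 mm (left to right), each 72 (x) by 68 (y) mm inside, cork floor 12 mm above the origin; strips and dividers 32 mm high, end cheeks 38 mm.
- jar_red_center (a point): Centre (half-way up) of the small blue spice jar with the red cap: loose cylinder 44 mm in diameter, 88 mm tall, about 160 g, cap the top 19 mm; own z up. Starts upright in the steel wire drainer (100 by 322 mm, wires 33 mm high, jars stand 12 mm above the worktop), all four about 75 mm apart in one row within 0.15 rad of the robot's left-right line.
- jar_yellow_center (a point): Centre (half-way up) of the small blue spice jar with the yellow cap: loose cylinder 44 mm in diameter, 88 mm tall, about 160 g, cap the top 19 mm; own z up. Starts upright in the steel wire drainer (100 by 322 mm, wires 33 mm high, jars stand 12 mm above the worktop), all four about 75 mm apart in one row within 0.15 rad of the robot's left-right line.
- jar_green_center (a point): Centre (half-way up) of the small blue spice jar with the green cap: loose cylinder 44 mm in diameter, 88 mm tall, about 160 g, cap the top 19 mm; own z up. Starts upright in the steel wire drainer (100 by 322 mm, wires 33 mm high, jars stand 12 mm above the worktop), all four about 75 mm apart in one row within 0.15 rad of the robot's left-right line.
- jar_white_center (a point): Centre (half-way up) of the small blue spice jar with the white cap: loose cylinder 44 mm in diameter, 88 mm tall, about 160 g, cap the top 19 mm; own z up. Starts upright in the steel wire drainer (100 by 322 mm, wires 33 mm high, jars stand 12 mm above the worktop), all four about 75 mm apart in one row within 0.15 rad of the robot's left-right line.
- ledge: The low dark-stained ledge board at the far side of the worktop that carries the four store jars: 100 mm (own x) by 440 mm (own y), its top 15 mm above the worktop, fixed, turned at most 0.04 rad. Origin: centre of its underside; own y points to the robot's left. The store jars stand near own y = +142, +47, -47, -142 mm (left to right).
- store_red: The big blue-glazed store jar with the red lid: 78 mm in diameter, 90 mm tall with its knob, 0.75 kg, standing loose on the low dark ledge (15 mm high) at the far side, in a row of four about 95 mm apart along the robot's left-right line. Origin: centre of its underside. Only shows the order; not to be moved.
- store_yellow: The big blue-glazed store jar with the yellow lid: 78 mm in diameter, 90 mm tall with its knob, 0.75 kg, standing loose on the low dark ledge (15 mm high) at the far side, in a row of four about 95 mm apart along the robot's left-right line. Origin: centre of its underside. Only shows the order; not to be moved.
- store_green: The big blue-glazed store jar with the green lid: 78 mm in diameter, 90 mm tall with its knob, 0.75 kg, standing loose on the low dark ledge (15 mm high) at the far side, in a row of four about 95 mm apart along the robot's left-right line. Origin: centre of its underside. Only shows the order; not to be moved.
- store_white: The big blue-glazed store jar with the white lid: 78 mm in diameter, 90 mm tall with its knob, 0.75 kg, standing loose on the low dark ledge (15 mm high) at the far side, in a row of four about 95 mm apart along the robot's left-right line. Origin: centre of its underside. Only shows the order; not to be moved.

How it is judged:
By the outcome, as a careful person would: the job done as asked, in the order asked, and still so for the second after the job is handed in, with the robot touching nothing.
It also fails if it takes over 104 s, if anything falls off the work surface, if the arm or the gripper's body presses on something with over 40 N, if the wrist force passes 120 N, or if a joint passes its speed limit or range.

## Working session

There is one attempt and no reset: what is moved stays moved. The work goes in short steps, each a Python script; the robot and the scene stay as the last script left them, time stands still between calls to the robot, and variables do not carry over. Pictures are saved under pics/ and viewed, at most 14 in all, crops included, and the job is handed in when it is done.

```bash
mkdir -p pics; ls; python3 - <<'E'
from plant import r, vision, models, telemetry
import cv2, numpy as np
for c in ["scene","side"]:
    im=vision.snapshot(c); cv2.imwrite(f"pics/{c}0.png",im[:,:,::-1])
    k=vision.get_calibration(c); print(c,np.round(k["position"],3),np.round(k["orientation"],3),k["fx"])
    for n in ["rack","ledge"]+[f"jar_{q}_center" for q in "red yellow green white".split()]+[f"store_{q}" for q in "red yellow green white".split()]:
        print(n,[(np.round(d["at"],3).tolist(),round(d["score"],2)) for d in models.mark_of(n,c)[:3]])
print(telemetry.current_t())
E
```

```text
pics
scene [ 1.316 -0.154  0.608] [-0.352  0.691  0.561 -0.291] 592.6215264253285
rack [([0.62, -0.017, -0.002], 0.69)]
ledge [([0.792, -0.046, -0.002], 0.8)]
jar_red_center [([0.437, -0.008, 0.054], 0.81)]
jar_yellow_center [([0.462, 0.14, 0.058], 0.85), ([0.792, -0.047, 0.002], 0.4)]
jar_green_center [([0.441, 0.058, 0.056], 0.71), ([0.435, -0.007, 0.054], 0.41)]
jar_white_center [([0.418, -0.084, 0.054], 0.69), ([0.797, -0.092, 0.015], 0.66)]
store_red [([0.792, -0.191, 0.012], 0.61)]
store_yellow [([0.791, 0.007, 0.016], 0.92)]
store_green [([0.793, 0.093, 0.017], 0.89)]
store_white [([0.795, -0.095, 0.014], 0.73)]
side [ 0.158 -0.578  0.741] [-0.38   0.859 -0.316  0.135] 569.0969445276611
rack [([0.624, -0.019, -0.0], 0.71)]
ledge [([0.791, -0.049, 0.0], 0.78)]
jar_red_center [([0.435, -0.01, 0.058], 0.84)]
jar_yellow_center [([0.459, 0.141, 0.056], 0.94)]
jar_green_center [([0.446, 0.059, 0.061], 0.73)]
jar_white_center [([0.418, -0.086, 0.054], 0.69)]
store_red [([0.792, -0.193, 0.014], 0.67)]
store_yellow [([0.797, 0.007, 0.014], 0.75)]
store_green [([0.797, 0.102, 0.015], 0.64), ([0.449, 0.058, 0.059], 0.19)]
store_white [([0.792, -0.091, 0.018], 0.78)]
1.1
```

View pics/scene0.png

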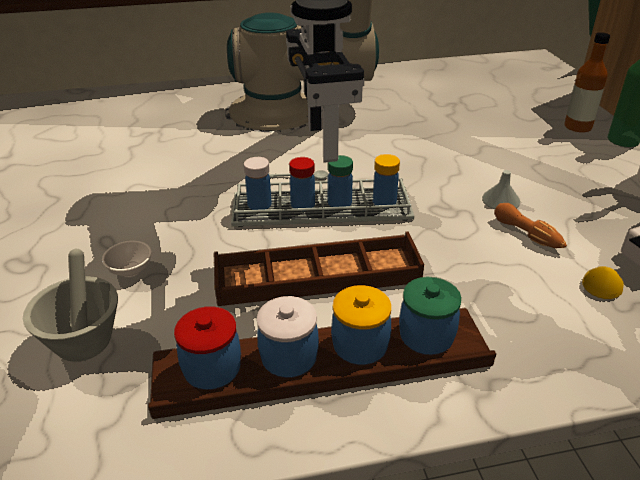

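View pics/side0.png

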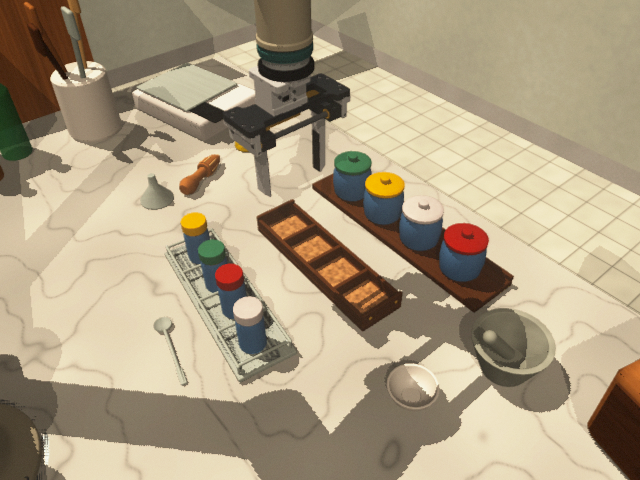

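Store order from the robot's left is green, yellow, white, red; the scene picture shows this right to left at (432,300), (362,310), (288,320), (207,330). The rack's right-most compartment, at (243,275) in the scene picture, shows a dark or striped patch. I'll look from above with the wrist camera and measure the rack's yaw there.

```bash
cat > h.py <<'E'
from plant import r, gripper_to, inverse_kinematics, vision, models, telemetry
import cv2, numpy as np
from scipy.spatial.transform import Rotation as R
def q(yaw):  # tool down; yaw = direction of the tool y axis' normal (x axis) in world
    return np.roll((R.from_euler("z",yaw)*R.from_euler("x",np.pi)).as_quat(),1)
def ray(cal,uv):
    d=np.c_[(uv[:,0]-cal["cx"])/cal["fx"],(uv[:,1]-cal["cy"])/cal["fy"],np.ones(len(uv))]
    return R.from_quat(np.roll(cal["orientation"],-1)).apply(d)
def on_plane(cal,uv,z):
    d=ray(cal,np.asarray(uv,float)); p=np.array(cal["position"]); return p+d*((z-p[2])/d[:,2])[:,None]
E
python3 - <<'E'
from h import *
print(np.round(telemetry.current_tool_rot(),3))
k=vision.get_calibration("wrist"); print(np.round(k["position"],3),np.round(R.from_quat(np.roll(k["orientation"],-1)).as_matrix(),2).tolist(),k["fx"])
rot=telemetry.current_tool_rot()
r.move_to([0.5,-0.02,0.40],rot)
k=vision.get_calibration("wrist");im=vision.snapshot("wrist"); cv2.imwrite("pics/w1.png",im[:,:,::-1])
np.savez("w1.npz",**{a:k[a] for a in k})
for n in ["rack"]+[f"jar_{c}_center" for c in "red yellow green white".split()]:
    print(n,[(np.round(d["at"],3).tolist(),round(d["score"],2)) for d in models.mark_of(n,"wrist")[:2]])
m=models.regions_of("rack","wrist")
if m:
    rect=cv2.minAreaRect(np.argwhere(m[0]["pixels"])[:,::-1].astype(np.float32)); b=cv2.boxPoints(rect); print(b.tolist()); print(on_plane(k,b,0.034).round(3).tolist())
print(telemetry.current_t())
E
```

```text
[0.    0.707 0.707 0.   ]
[0.575 0.08  0.385] [[1.0, 0.0, 0.0], [0.0, -0.96, -0.27], [0.0, 0.27, -0.96]] 380.1161761536842
rack [([0.623, -0.017, 0.001], 0.56)]
jar_red_center [([0.432, -0.004, 0.057], 0.83)]
jar_yellow_center [([0.457, 0.134, 0.056], 0.88), ([0.789, -0.192, 0.014], 0.69)]
jar_green_center [([0.441, 0.059, 0.061], 0.9)]
jar_white_center [([0.423, -0.088, 0.053], 0.9)]
[[357.4344482421875, 301.2213134765625], [378.68853759765625, 67.42623138427734], [451.36065673828125, 74.03277587890625], [430.1065673828125, 307.8278503417969]]
[[0.564, -0.174, 0.034], [0.58, 0.144, 0.034], [0.672, 0.136, 0.034], [0.672, -0.185, 0.034]]
2.225
```

View pics/w1.png

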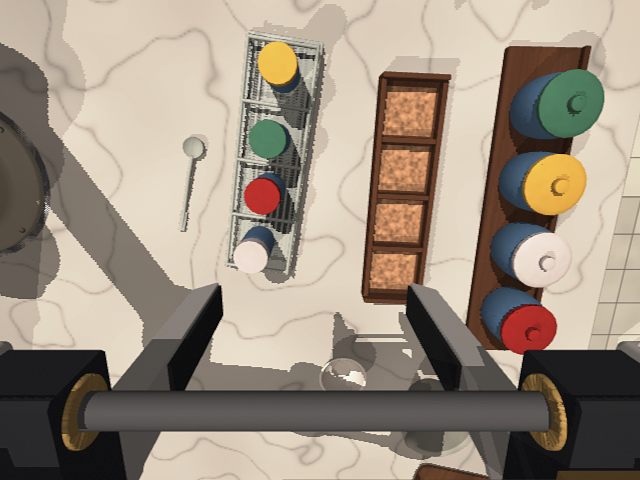

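The wrist picture shows four empty compartments, at about (410,110), (404,167), (399,219) and (396,270). The caps are yellow (278,63), green (268,138), red (262,196) and white (251,255). The dark patch was only a shadow. Next I'll refine these positions from the pixels.

```bash
python3 - <<'E'
from h import *
from scipy.optimize import least_squares
k=dict(np.load("w1.npz")); im=cv2.imread("pics/w1.png"); hsv=cv2.cvtColor(im,cv2.COLOR_BGR2HSV)
rng={"yellow":((18,120,80),(32,255,255)),"green":((60,80,40),(90,255,255)),"red":((0,170,80),(6,255,255)),"white":((0,0,150),(179,40,255))}
box={"yellow":(245,30,310,95),"green":(240,110,300,165),"red":(235,170,290,222),"white":(228,225,280,280)}
for c,(lo,hi) in rng.items():
    x0,y0,x1,y1=box[c]; m=cv2.inRange(hsv,lo,hi)[y0:y1,x0:x1]; m=cv2.morphologyEx(m,cv2.MORPH_OPEN,np.ones((3,3),np.uint8))
    if c=="white": m=cv2.morphologyEx(m,cv2.MORPH_OPEN,np.ones((11,11),np.uint8))
    n,l,s,ce=cv2.connectedComponentsWithStats(m); i=1+s[1:,4].argmax(); p=ce[i]+[x0,y0]
    print(c,p.round(1),s[i].tolist(),on_plane(k,[p],0.098).round(4).tolist())
# cork patches: floor visible through the openings
cork=cv2.inRange(hsv,(5,60,120),(18,200,255)); cork[:, :370]=0; cork[:,445:]=0; cork[:80]=0; cork[300:]=0
cork=cv2.morphologyEx(cork,cv2.MORPH_CLOSE,np.ones((5,5),np.uint8))
n,l,s,ce=cv2.connectedComponentsWithStats(cork)
for i in range(1,n):
    if s[i,4]>500: print("cork",ce[i].round(1),s[i].tolist(),on_plane(k,[ce[i]],0.012).round(4).tolist())
c=cv2.resize(im[55:315,340:470],None,fx=2.3*1,fy=2.3); cv2.imwrite("pics/rackcrop.png",c)
E
```

```text
yellow [277.2  63.3] [13, 11, 39, 45, 1381] [[0.4592, 0.1376, 0.098]]
green [267.7 138.7] [9, 10, 38, 38, 1135] [[0.4461, 0.058, 0.098]]
red [262.  195.7] [10, 8, 35, 36, 1008] [[0.4371, -0.0079, 0.098]]
white [248.  261.3] [0, 17, 38, 38, 1067] [[0.4165, -0.0907, 0.098]]
cork [409.1 113.1] [382, 86, 55, 51, 2178] [[0.6274, 0.091, 0.012]]
cork [403.  169.6] [378, 145, 51, 47, 1934] [[0.6241, 0.0161, 0.012]]
cork [397.3 222. ] [373, 199, 50, 44, 1740] [[0.6206, -0.0588, 0.012]]
cork [392.1 270.5] [370, 251, 47, 39, 1530] [[0.6172, -0.1336, 0.012]]
```

View pics/rackcrop.png

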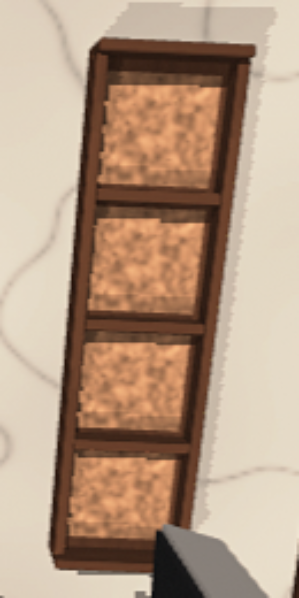

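Cork centres come out exactly 75 mm apart, giving the rack a centre of about (0.622, -0.020) and a yaw of -0.045. They agree with the networks. I'll move the first jar, then check.

```bash
cat >> h.py <<'E'
JAR={"yellow":(.4592,.1378),"green":(.4445,.0583),"red":(.4360,-.0078),"white":(.4195,-.0865)}
RC=np.array([.6222,-.0203]); YAW=-.0454
SLOT={c:RC+y*np.array([-np.sin(YAW),np.cos(YAW)]) for c,y in zip(["green","yellow","white","red"],[.1125,.0375,-.0375,-.1125])}
ROT=np.array([0,2**-.5,2**-.5,0]); ZG,ZH=.070,.20
def transfer(c):
    j,s=JAR[c],SLOT[c]
    gripper_to(.094)
    r.move_to([*j,ZH],ROT); r.move_l([*j,ZG],vel=.12)
    gripper_to(.030,f_grip=20); w=telemetry.current_opening()
    print(c,"grip",round(w,4),"force",np.round(telemetry.current_finger_force(),1))
    if not .038<w<.050: raise SystemExit("bad grasp")
    r.move_l([*j,ZH],vel=.12); r.move_l([*s,ZH],vel=.12); r.hold(.2)
    print(" held",round(telemetry.current_opening(),4),"F",np.round(telemetry.current_wrist_force(),1))
    r.move_l([*s,ZG+.008],vel=.10); hit=r.move_l([*s,ZG-.004],vel=.015,guard=3)
    print(" touch",hit,np.round(telemetry.current_ee_pos(),4),"F",np.round(telemetry.current_wrist_force(),1))
    gripper_to(.075); r.move_l([*s,ZH],vel=.12)
    print(" t",round(telemetry.current_t(),1))
E
python3 - <<'E'
from h import *
transfer("yellow")
for c in ["scene","side"]:
    im=vision.snapshot(c)
    print([ (np.round(d["at"],3).tolist(),round(d["score"],2)) for d in models.mark_of("jar_yellow_center",c)[:2]],SLOT["yellow"])
    cv2.imwrite(f"pics/{c}1.png",im[:,:,::-1])
E
```

```text
yellow grip 0.0437 force 20.0
 held 0.0437 F [ 0.4  0.8 -2.5]
 touch True [0.6239 0.0171 0.0699] F [ 0.6 -0.5  4.3]
 t 12.6
[([0.629, 0.02, 0.058], 0.95)] [0.62390192 0.01716136]
[([0.624, 0.022, 0.056], 0.84)] [0.62390192 0.01716136]
```

View pics/side1.png

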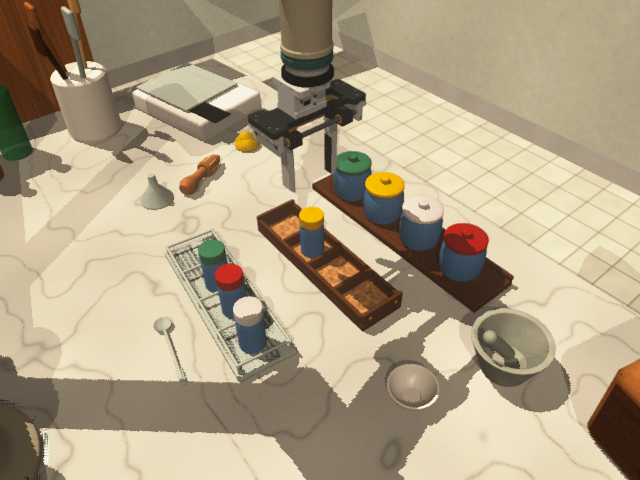

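The side picture shows the yellow jar at (311,235), upright in the second compartment, with the other jars undisturbed. I'll do the other three the same way.

```bash
python3 - <<'E'
from h import *
for c in ["green","white","red"]: transfer(c)
r.move_l([.45,-.02,.35],vel=.2)
for cam in ["scene","side"]:
    im=vision.snapshot(cam); cv2.imwrite(f"pics/{cam}2.png",im[:,:,::-1])
    for n in [f"jar_{c}_center" for c in SLOT]+[f"store_{c}" for c in SLOT]:
        print(cam,n,[np.round(d["at"],3).tolist() for d in models.mark_of(n,cam)[:1]])
print(np.round(list(SLOT.values()),3).tolist(),telemetry.current_t())
E
```

```text
green grip 0.0432 force 20.0
 held 0.0441 F [-0.4  0.1 -1.9]
 touch True [0.6274 0.0921 0.07  ] F [-0.5 -0.9  4.1]
 t 23.1
white grip 0.044 force 20.0
 held 0.0437 F [-0.2 -0.6 -0.7]
 touch True [ 0.6205 -0.0578  0.07  ] F [ 0.7 -0.1  4. ]
 t 33.9
red grip 0.0438 force 20.0
 held 0.0439 F [-0.3 -0.3 -1.7]
 touch True [ 0.6171 -0.1327  0.07  ] F [0.  0.1 3.8]
 t 44.5
scene jar_green_center [[0.626, 0.092, 0.06]]
scene jar_yellow_center [[0.626, 0.02, 0.054]]
scene jar_white_center [[0.618, -0.059, 0.051]]
scene jar_red_center [[0.617, -0.131, 0.059]]
scene store_green [[0.796, 0.092, 0.017]]
scene store_yellow [[0.795, 0.003, 0.016]]
scene store_white [[0.799, -0.093, 0.015]]
scene store_red [[0.791, -0.19, 0.013]]
side jar_green_center [[0.794, -0.049, -0.0]]
side jar_yellow_center [[0.625, 0.021, 0.056]]
side jar_white_center []
side jar_red_center [[0.616, -0.133, 0.057]]
side store_green [[0.794, 0.102, 0.014]]
side store_yellow [[0.797, 0.005, 0.018]]
side store_white [[0.793, -0.091, 0.014]]
side store_red [[0.795, -0.192, 0.016]]
[[0.627, 0.092], [0.624, 0.017], [0.62, -0.058], [0.617, -0.133]] 46.8333
```

View pics/scene2.png

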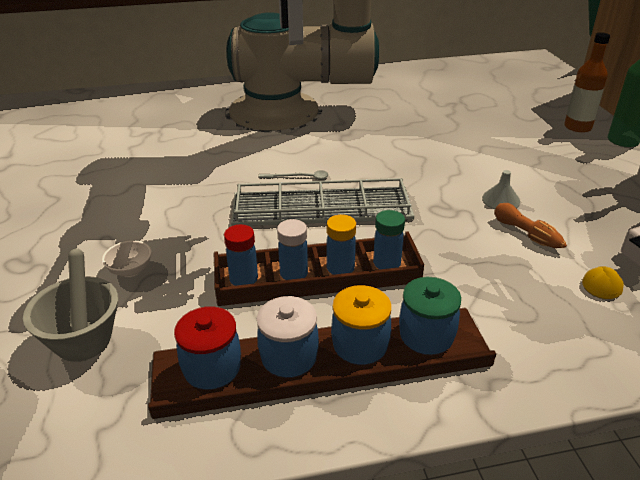

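View pics/side2.png

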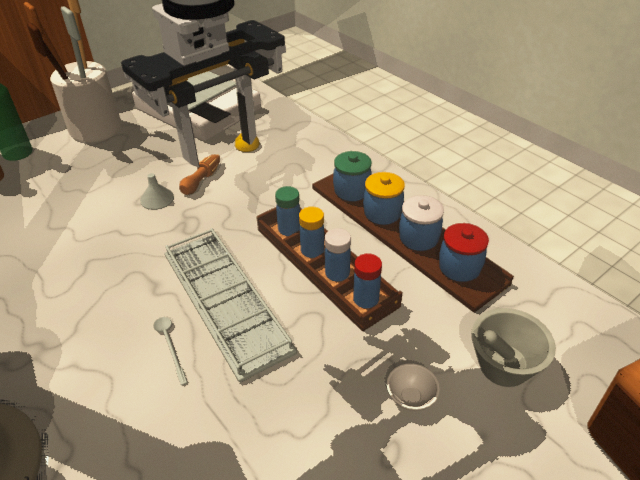

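Both pictures show all four jars upright, one per compartment, in the store order: in the side picture, green (288,210), yellow (312,232), white (338,255), red (368,280). The store jars haven't moved and the arm is clear.

```bash
python3 -c "
from plant import r
print(r.sign_off())"
```

```text
the job is handed in; nothing more can be done
None
```

The four spice jars stand upright in the rack, in the order green, yellow, white, red from left to right to match the store jars, which were not moved; I handed the job in at about 47 s, and the verdict was not shown.

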